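Walk a loaded vial block square onto the hotplate's sensor fence

TASK

The heavy aluminium vial block was set down askew on the hotplate. Push it round and back across the plate, never gripping or lifting it, until one of its sides lies flat against the fence at the back and the middle of that side presses in the brass sensor button; then take the fingers away. Push on the block itself, not on the vials in it, keep it flat on the plate, and leave the bottles and the cup beside the hotplate where they stand.

Things in the scene. Friction and masses are not known exactly. Their poses are not given: they have to be found in the camera images.
- block: Loose square aluminium heating block, 90 x 90 mm, 48 mm high, 0.7 to 0.95 kg, slides at roughly 4 to 9 N. Origin at the centre of its underside, x and y square to its sides, z up. Its four sides are alike. Starts 22 to 45 degrees out of square to the fence, either way, centre 80 to 100 mm in front of it, up to 25 mm off the middle. Pushed near the end of a side it turns while it moves.
- vials: The nine capped vials (22 mm wide) fixed in the block's top, standing 11 mm out of it, so their tops are 59 mm above the plate; same origin and axes as the block. The outer ones stand 8 mm in from the block's sides. Not to be pushed on.
- hotplate: White low hotplate fixed on the bench, 240 x 240 mm, with a flat dark metal top 55 mm above the bench, 230 x 230 mm. Origin on the bench under its centre; x axis points from its front (control strip) to the fence, y along the fence to the left, z up. It stands turned by up to 0.2 rad.
- fence_mid (a point): Point on the front face of the fence, half-way along it, at the plate's top (55 mm above the bench); axes as the hotplate's, x square into the fence. The fence is a fixed aluminium bar along y near the plate's back edge, 180 mm long, 36 high, 12 thick. A block flat against it and centred has its origin at x = -0.045, y = 0 in this frame.
- sensor_button (a joint): Brass spring button, 12 mm wide, in the middle of the fence, 24 mm above the plate; 0 m when free (it stands out 6 mm from the fence's face), 0.006 m when pushed in flush by the block. Spring under 1 N.
- amber_bottle: amber reagent bottle with black screw cap, 64 mm wide, 103 mm tall, on the bench right of the hotplate; origin under its centre; leave alone
- buffer_bottle: cream reagent bottle with blue screw cap, 52 mm wide, 86 mm tall, on the bench right of the hotplate; origin under its centre; leave alone
- wash_bottle: plastic wash bottle with blue cap and bent spout, 68 x 110 x 207 mm tall, on the bench left of the hotplate; origin under its centre; leave alone
- cup: clear plastic sample cup, 64 mm wide, 71 mm tall, on the bench left of the hotplate; origin under its centre; leave alone

How it is judged:
By the outcome, as a careful person would: the job done as asked, in the order asked, and still so for the second after the job is handed in, with the robot touching nothing.
It also fails if it takes over 61 s, if anything falls off the work surface, if the arm or the gripper's body presses on something with over 40 N, if the wrist force passes 120 N, or if a joint passes its speed limit or range.

ROBOT

A 6-joint arm with a two-finger parallel gripper is mounted at the origin on a cart in front of the work surface, level with it; the furniture and walls round the work are solid. World frame = base frame: x ahead of the robot, y to its left, z up, the work surface at z = 0. Lengths are in mm, angles in degrees, forces in N, time in s.
With the tool pointing down it reaches from about 275 to 750 mm from the base axis. Payload 10.2 kg.
Tool frame: the origin (TCP) lies at the very end of the fingers, on their centre line; the grasp point (between the pads) lies 19 mm behind it; z points along the fingers, y is the direction in which the jaws open and shut (so a half turn about z gives the same grasp; the last joint's range is limited). The gripper opens to 88 mm and grips with 3 to 60 N. Pads are 18 mm wide; open, the fingers measure 123 mm over their backs; the gripper's body (75 mm by 187 mm) begins 45 mm behind the grasp point.
Start: joints at [-12.8, 17.928, 85.812, -0, 76.261, -12.8], TCP at [525.006, -0.014, 238.72] pointing down, gripper open.
Joint ranges: [-168.41, 168.41], [-55.51, 124.54], [10.69, 146.95], [-70.63, 250.63], [1, 178], [-165.06, 165.06]. Speed limits (degrees/s): [136.94, 136.94, 172.46, 180, 180, 180].

INTERFACE

Orientations are given as [roll, pitch, yaw] about the fixed x, y, z axes, in that order (R = Rz(yaw) Ry(pitch) Rx(roll)).
In Python, from cell import bot gives the robot as it stands. The module is installed in compiled form; this text tells all that it offers.
- The arm moves only by the tool move_arm, never from a script. Its argument "plan" is one flat list of numbers, 7 for each row, row after row: the shift along the world's x, y, z in m, then the turn, a rotation vector about the world's x, y, z in degrees, then the closure, from 0 (fully open) to 1 (shut). In form: [tx, ty, tz, wx, wy, wz, jaw, tx, ty, tz, wx, wy, wz, jaw, ...]. A call has 1 to 10 rows; each row is the pose to reach, as a shift and turn from the pose measured when the call began; what a row does not reach only later rows make up. A row lasts 1/8 s, in which the tool goes at most 62.5 mm and 10.7 degrees, less where a joint would pass 70% of its speed; a pose out of reach is approached as far as the arm can. A call with a gripper value outside its range is refused whole. The fingers move at their own pace and stop on an object; "newtons" is the grip in N (left out, the last holds). Time passes only in rows, so rows that repeat a pose let the fingers close. It gives the time, the measured TCP pose, the force and the opening at its end, in the units of the state.
- bot.sense(): the state, without advancing time (a new reading comes with each control period).
- bot.read_camera(name): name is "side" or "top"; returns a dict with "pixels" (480x640x3 uint8, blue, green, red), "z_map" (480x640 float32, mm along the optical axis (not along the pixel's ray), 0 where there is no reading), "fx", "fy", "cx", "cy" (pixels), "camera_from_world" (4x4, takes a point from world to camera coordinates). Camera axes: x right, y down, z forward; pixel columns grow to the right and rows downward; lengths in mm; the calibration is good to about 2 mm. A picture is of the moment at which its call begins.
- bot.job_done(): hands the job in, once; it reports no verdict.
Trained networks look in the newest picture that a camera, given by its name, has taken for a name from the list of things; names that differ only in an ending like _2 or _b are one class to them, and where a whole thing is asked for, a point or a joint stands for the part that bears it (a point fixed in the world has none). Each returns a list of dicts, best first, with "confidence" (0 to 1); they miss things now and then, are a little off and sometimes report something else, mostly with a low value. They report only what shows in the picture. A call takes as long as a camera call.
- bot.recognise(camera, query): "xyz" ([x, y, z] in mm, in world coordinates, good to about 4 mm: the middle of the surface that is visible of it).
- bot.place_of(camera, query): "xyz" ([x, y, z] in mm, in world coordinates, good to about 4 mm: a listed point, or the origin of a listed thing).
The state is a dict: "t": time; "joint_pos": joint angles; "qvel": joint speeds; "joint_torque": joint torques, N m; "position": TCP position; "tool_rot": TCP orientation; "ft_force": force on the tool from outside, world axes, zero at the start; "ft_torque": the same for the moment, N m; "width": opening from 0.0 (shut) to 1.0 (fully open).
Only numpy, scipy, OpenCV 4.12 (cv2) and the standard library are available. Lean on these libraries where they do the work, as an engineer would, in place of code of your own. Each camera call takes 0.05 s, during which the arm holds its last target.

## Working session

There is one attempt and no reset: what is moved stays moved. The work goes in short steps, Python scripts to look and compute and a tool call to move; the robot and the scene stay as the last step left them, time stands still between calls to the robot, and variables do not carry over. Pictures are saved under pics/ and viewed, and the job is handed in when it is done.

Besides the shell and the picture viewer there is one more tool, called after "Emit:" in YAML: its name, and indented under it one key for each argument. move_arm: Moves the arm, as the interface text tells. Its arguments: {"type":"object","properties":{"plan":{"type":"array","items":{"type":"number"}},"newtons":{"type":"number"}},"required":["plan"]}

```bash
mkdir -p pics; cat > h.py <<'E'
from cell import bot
import numpy as np, cv2
def look(name,fn):
    c=bot.read_camera(name); cv2.imwrite('pics/'+fn,c['pixels']); return c
def cloud(c):
    z=c['z_map'].astype(float); v,u=np.mgrid[:480,:640]
    P=np.stack([(u-c['cx'])/c['fx']*z,(v-c['cy'])/c['fy']*z,z,np.ones_like(z)],-1)
    W=P@np.linalg.inv(c['camera_from_world']).T
    W=W[...,:3]; W[z<=0]=np.nan; return W
E
python3 - <<'E'
from h import *
for n in('top','side'):
    c=look(n,n+'0.png'); np.savez(n+'0.npz',**c)
    for q in ('block','hotplate','fence_mid','sensor_button','amber_bottle','buffer_bottle','wash_bottle','cup'):
        try:
            r=bot.place_of(n,q)[:1]; print(n,q,[(np.round(x['xyz'],0),round(x['confidence'],2)) for x in r])
        except Exception as e: print(n,q,e)
print(bot.sense())
E
```

```text
top block [(array([ 520., -109.,   54.]), 0.55)]
top hotplate [(array([ 521., -111.,   55.]), 0.32)]
top fence_mid [(array([ 615., -115.,   55.]), 0.85)]
top sensor_button it knows: amber_bottle, block, buffer_bottle, cup, fence_mid, hotplate, vials, wash_bottle
top amber_bottle [(array([ 554., -373.,    2.]), 0.94)]
top buffer_bottle [(array([ 429., -362.,   -5.]), 0.75)]
top wash_bottle [(array([ 611., -114.,   55.]), 0.66)]
top cup [(array([511., 196.,  -4.]), 0.78)]
side block [(array([ 516., -109.,   60.]), 0.65)]
side hotplate [(array([ 517., -106.,   57.]), 0.54)]
side fence_mid [(array([ 622., -110.,   55.]), 0.73)]
side sensor_button it knows: amber_bottle, block, buffer_bottle, cup, fence_mid, hotplate, vials, wash_bottle
side amber_bottle [(array([ 555., -374.,    4.]), 0.65)]
side buffer_bottle [(array([ 422., -368.,   -0.]), 0.62)]
side wash_bottle [(array([669., 185.,   4.]), 0.8)]
side cup [(array([505., 196.,   1.]), 0.78)]
{'t': 0.8, 'joint_pos': array([-1.27979294e+01,  1.79267881e+01,  8.58111595e+01, -1.41100562e-03,
        7.62603345e+01, -1.28006754e+01]), 'qvel': array([-0.08861618,  0.02767018,  0.02204442,  0.01922667,  0.109526  ,
        0.0079533 ]), 'joint_torque': array([-3.10051905e-05, -4.02088308e+01, -2.52407259e+01,  6.94832532e-02,
        3.19172360e-02,  1.96766550e-07]), 'position': array([ 5.25010105e+02, -2.69472021e-03,  2.38734457e+02]), 'tool_rot': array([1.79998629e+02, 1.71718058e-03, 9.00030810e+01]), 'ft_force': array([-0.47668559,  0.14060357,  0.24650981]), 'ft_torque': array([ 0.05210533, -0.02840887,  0.02961475]), 'width': 1.0008669755558486}
```

View pics/top0.png

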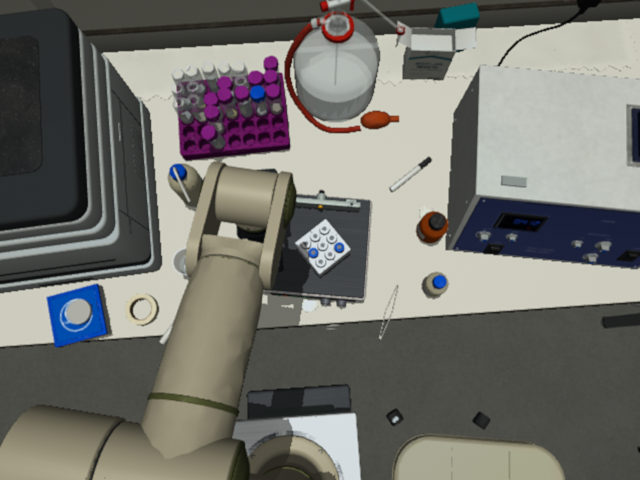

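View pics/side0.png

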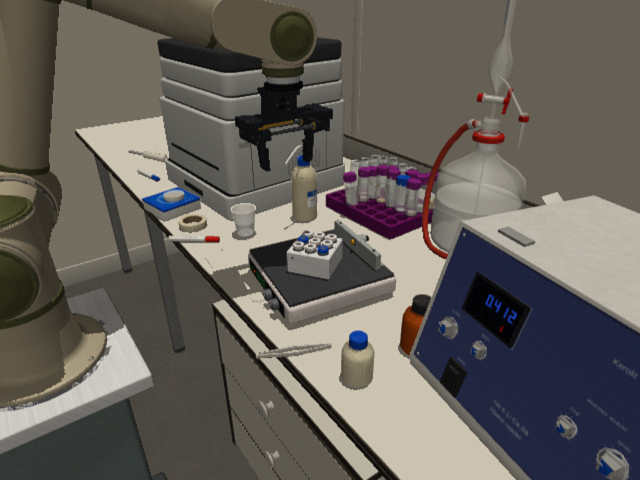

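```bash
cat >> h.py <<'E'
def rect(W,z0,z1,roi):
    m=(W[...,2]>z0)&(W[...,2]<z1)&(W[...,0]>roi[0])&(W[...,0]<roi[1])&(W[...,1]>roi[2])&(W[...,1]<roi[3])
    m=m.astype(np.uint8); n,l,s,_=cv2.connectedComponentsWithStats(m)
    out=[]
    for i in np.argsort(-s[1:,4])[:4]+1:
        p=W[l==i][:,:2].astype(np.float32); out.append((s[i,4],cv2.minAreaRect(p),s[i,:4]))
    return out
E
python3 - <<'E'
from h import *
for n in('top','side'):
    c=dict(np.load(n+'0.npz')); W=cloud(c)
    T=np.linalg.inv(c['camera_from_world']); print(n,'cam',T[:3,3].round(),T[:3,2].round(2))
    for nm,z0,z1 in(('plate',50,60),('fence',85,96),('blocktop',98,108),('vials',109,120)):
        for r in rect(W,z0,z1,(380,700,-270,60)):
            if r[0]>60: print(nm,r)
E
```

```text
top cam [ 292.  -96. 1262.] [ 0.2  -0.01 -0.98]
plate (np.int32(5376), ((531.6100463867188, -100.545654296875), (228.90029907226562, 229.95053100585938), 81.22300720214844), array([263, 196, 107, 102], dtype=int32))
fence (np.int32(383), ((625.8055419921875, -129.822998046875), (144.08218383789062, 30.325946807861328), 82.19266510009766), array([296, 192,  64,  16], dtype=int32))
blocktop (np.int32(889), ((516.7785034179688, -109.13063049316406), (90.05987548828125, 90.5223388671875), 34.63239288330078), array([295, 219,  55,  55], dtype=int32))
vials (np.int32(78), ((516.9495239257812, -108.50382995605469), (19.7177734375, 20.44264793395996), 85.87723541259766), array([317, 240,  10,  10], dtype=int32))
vials (np.int32(77), ((502.3892517089844, -87.82386016845703), (19.649446487426758, 20.796977996826172), 86.37065124511719), array([308, 247,  10,  10], dtype=int32))
vials (np.int32(76), ((495.5922546386719, -124.51387786865234), (19.70627212524414, 20.60132598876953), 85.44092559814453), array([325, 249,  10,  10], dtype=int32))
vials (np.int32(75), ((538.1705932617188, -94.5857925
[... 631 characters left out ...]
 242,  56,  26], dtype=int32))
blocktop (np.int32(531), ((514.17236328125, -112.47984313964844), (90.82141876220703, 91.95475006103516), 35.85993957519531), array([287, 234,  56,  28], dtype=int32))
vials (np.int32(202), ((531.5077514648438, -132.73008728027344), (74.04830169677734, 21.59917449951172), 36.932830810546875), array([318, 234,  19,  19], dtype=int32))
vials (np.int32(201), ((516.5607299804688, -110.79110717773438), (72.36673736572266, 21.744396209716797), 34.59615707397461), array([305, 232,  20,  19], dtype=int32))
vials (np.int32(198), ((502.549072265625, -89.13496398925781), (74.86141204833984, 21.681257247924805), 34.67198181152344), array([293, 230,  20,  19], dtype=int32))
```

Top: the block is a diamond at pixels (323,247) and the fence with its button runs along (328,200). The bottles and cup stand well clear. Next I'll fit the fence more exactly.

```bash
cat >> h.py <<'E'
YAW=np.deg2rad(-8.75)
def toplate(xy,o=(531,-100),yaw=YAW):
    R=np.array([[np.cos(yaw),-np.sin(yaw)],[np.sin(yaw),np.cos(yaw)]]); return (np.asarray(xy)-o)@R
E
python3 - <<'E'
from h import *
for n in('top','side'):
    W=cloud(dict(np.load(n+'0.npz')))
    P=toplate(W[...,:2]); z=W[...,2]
    for lo,hi in((60,66),(66,72),(72,78),(78,84),(84,89)):
        m=(z>lo)&(z<hi)&(P[...,0]>70)&(P[...,0]<125)&(abs(P[...,1])<110)
        p=P[m]; 
        if len(p)>10: print(n,lo,len(p),'x pct',np.percentile(p[:,0],[5,25,50,75,95]).round(1),'y',p[:,1].min().round(1),p[:,1].max().round(1), 'slope',np.rad2deg(np.polyfit(p[:,1],p[:,0],1)[0]).round(2))
    m=(z>89)&(z<94)&(P[...,0]>70)&(P[...,0]<125)&(abs(P[...,1])<110); p=P[m]
    print(n,'top x',np.percentile(p[:,0],[2,50,98]).round(1),'y',p[:,1].min().round(1),p[:,1].max().round(1),'slope',np.rad2deg(np.polyfit(p[:,1],p[:,0],1)[0]).round(2))
    for r in rect(W,98,107,(440,600,-200,0))[:1]: print('block plate',toplate(r[1][0]).round(1),r[1][2]+8.75)
E
```

```text
top 60 49 x pct [ 82.1  85.7  86.   86.9 109.8] y -92.3 59.3 slope -2.4
top 66 44 x pct [85.1 85.6 86.  86.5 87.1] y -86.4 59.2 slope 0.29
top 72 43 x pct [85.  85.4 85.9 86.4 87. ] y -83.7 58.7 slope -0.0
top 78 72 x pct [ 81.2  85.1  86.4 107.  119.1] y -87.8 53.9 slope 3.25
top 84 185 x pct [ 85.2  86.9  91.2  96.6 108.3] y -87.2 57.0 slope 1.76
top top x [ 84.8  91.9 107.7] y -87.3 56.1 slope 0.53
block plate [-12.7 -11.2] 43.38239288330078
side 60 122 x pct [ 84.8  85.8  86.5  87.3 104.2] y -90.7 91.5 slope -2.12
side 66 110 x pct [85.1 85.7 86.3 86.9 91.3] y -91.3 84.8 slope -0.78
side 72 107 x pct [85.  85.6 86.4 87.2 93.1] y -90.8 85.7 slope -0.55
side 78 135 x pct [ 83.1  85.6  86.4  87.4 107.3] y -91.9 87.8 slope -0.56
side 84 122 x pct [ 82.6  85.6  86.4  87.9 117.2] y -89.9 84.7 slope 0.4
side top x [ 85.3  90.3 107.2] y -89.9 87.4 slope 0.19
block plate [-14.7 -15.1] 45.618988037109375
```

Emit:
move_arm:
  plan: [-0.03,-0.05,-0.02,0,0,-10,0.45,-0.05,-0.09,-0.05,0,0,-20,0.45,-0.07,-0.12,-0.07,0,0,-30,0.45,-0.07,-0.152,-0.09,0,0,-40,0.45,-0.07,-0.152,-0.11,0,0,-50,0.45,-0.07,-0.152,-0.125,0,0,-55,0.45,-0.07,-0.152,-0.125,0,0,-55,0.45]

```text
t: 1.68
position: [454.6, -151.8, 113.1]
tool_rot: [-179.9, 0.0, 35.0]
ft_force: [-0.2, -0.1, 0.4]
width: 0.549
```

Emit:
move_arm:
  plan: [0,0,-0.02,0,0,0,0.45,0,0,-0.041,0,0,0,0.45,0,0,-0.041,0,0,0,0.45]

```text
t: 2.05
position: [454.4, -151.6, 71.9]
tool_rot: [-179.8, 0.1, 35.1]
ft_force: [-0.5, -0.7, 0.0]
width: 0.551
```

```bash
cat >> h.py <<'E'
def crop(fn,c,x,y,w,h):
    cv2.imwrite('pics/'+fn,cv2.resize(c['pixels'][y:y+h,x:x+w],None,fx=4,fy=4,interpolation=cv2.INTER_CUBIC))
E
python3 - <<'E'
from h import *
a=look('side','s1.png');b=look('top','t1.png')
crop('s1c.png',a,230,150,200,150);crop('t1c.png',b,240,180,160,140)
for c in(a,b):
    for r in rect(cloud(c),98,107,(470,600,-200,0))[:1]: print(r[0],toplate(r[1][0]).round(1),r[1][1],r[1][2]+8.75)
print(bot.sense()['position'],bot.sense()['joint_pos'],bot.sense()['ft_force'])
E
```

```text
94 [-47.4 -31. ] (15.622454643249512, 44.36396789550781) 27.618520736694336
175 [14.1 18.4] (29.314090728759766, 91.8052978515625) 61.340232849121094
[ 455.09160864 -152.04776759   73.10126965] [-3.25023372e+01  2.43540597e+01  1.04586640e+02  1.11271897e-03
  5.10921941e+01  2.23934406e+01] [ 0.59450007 -0.23687632 -0.11017985]
```

View pics/s1c.png

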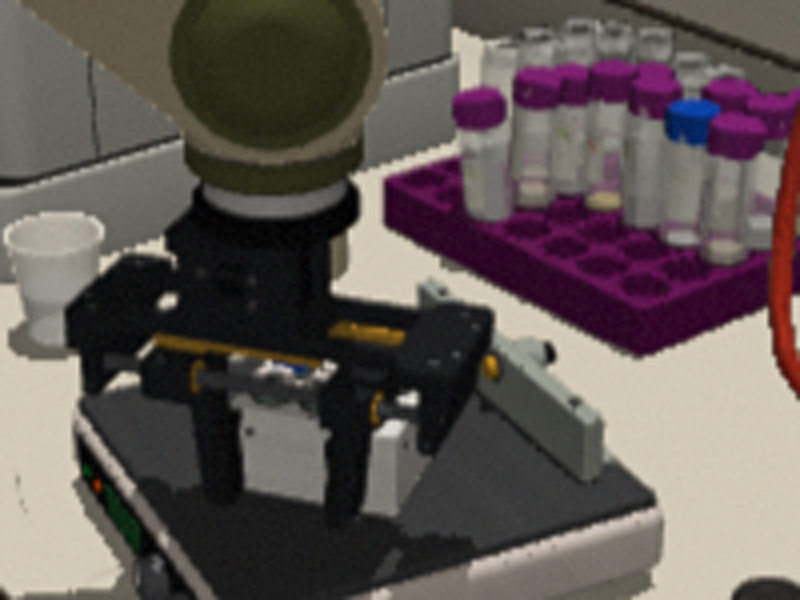

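View pics/t1c.png

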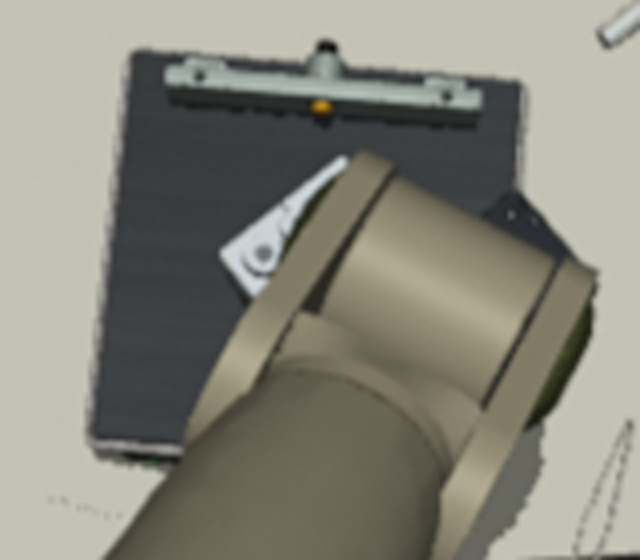

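Emit:
move_arm:
  plan: [0.01,0.007,0,0,0,0,0.45,0.0123,0.0086,0,0,0,0,0.45,0.0139,0.0098,0,0,0,0,0.45,0.0156,0.0109,0,0,0,0,0.45,0.0156,0.0109,0,0,0,0,0.45]

```text
t: 2.78
position: [470.7, -141.2, 73.1]
tool_rot: [-180.0, 0.0, 35.1]
ft_force: [-0.4, 0.1, 0.4]
width: 0.55
```

Emit:
move_arm:
  plan: [0.0016,0.0011,0,0,0,0,0.45,0.0032,0.0023,0,0,0,0,0.45,0.0049,0.0034,0,0,0,0,0.45]

```text
t: 3.15
position: [475.5, -137.8, 73.1]
tool_rot: [-180.0, 0.0, 35.1]
ft_force: [-3.4, -3.3, 2.7]
width: 0.548
```

```bash
python3 - <<'E'
from h import *
a=look('side','s2.png');crop('s2c.png',a,250,180,150,130)
s=bot.sense();print(s['position'],s['tool_rot'],s['ft_force'],s['ft_torque'])
E
```

```text
[ 475.7329872  -137.62273208   73.09196151] [-1.79960457e+02  2.28250090e-02  3.51145076e+01] [-3.10319523 -2.94874389  2.05467783] [-0.38465652  0.50974596 -0.05648253]
```

View pics/s2c.png

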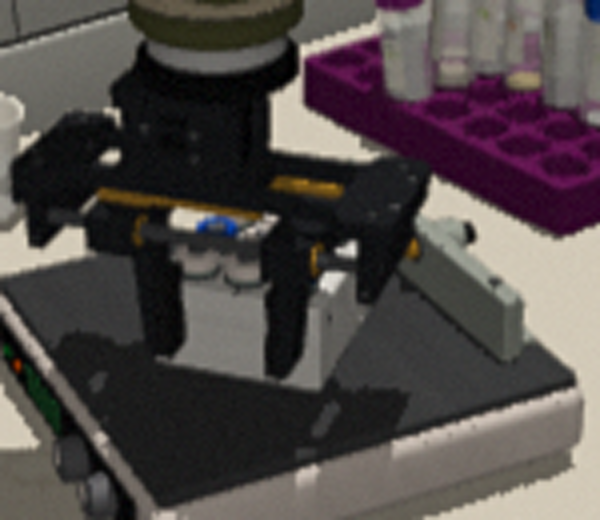

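```bash
python3 - <<'E'
import numpy as np
def Rz(a): a=np.deg2rad(a); return np.array([[np.cos(a),-np.sin(a)],[np.sin(a),np.cos(a)]])
d=np.array([np.cos(np.deg2rad(35.1)),np.sin(np.deg2rad(35.1))]); l=np.array([-d[1],d[0]])
cor=51*d-42*l
for t in range(4,48,4): print(t,np.round(cor+Rz(-t)@(-cor),4))
E
```

```text
4 [0.5118 4.583 ]
8 [1.3421 9.1191]
12 [ 2.4868 13.5863]
16 [ 3.9403 17.9627]
20 [ 5.6956 22.2271]
24 [ 7.744  26.3587]
28 [10.0757 30.3372]
32 [12.6792 34.1435]
36 [15.5419 37.7589]
40 [18.6498 41.1657]
44 [21.9877 44.3475]
```

Emit:
move_arm:
  plan: [0.0005,0.0046,0,0,0,-4,0.45,0.0013,0.0091,0,0,0,-8,0.45,0.0025,0.0136,0,0,0,-12,0.45,0.0039,0.018,0,0,0,-16,0.45,0.0057,0.0222,0,0,0,-20,0.45,0.0057,0.0222,0,0,0,-20,0.45]

```text
t: 3.95
position: [481.8, -115.0, 73.1]
tool_rot: [-180.0, -0.0, 15.2]
ft_force: [-0.5, -0.8, 0.3]
width: 0.552
```

```bash
python3 - <<'E'
from h import *
a=look('side','s3.png');crop('s3c.png',a,250,180,150,130)
s=bot.sense();print(s['position'],s['tool_rot'],s['ft_force'],s['ft_torque'])
E
```

```text
[ 481.81313374 -115.22653227   73.10491017] [-1.79964956e+02 -3.30041253e-02  1.52009362e+01] [ 0.31781666 -0.04737194  0.06195925] [0.03379133 0.16218642 0.0070203 ]
```

View pics/s3c.png

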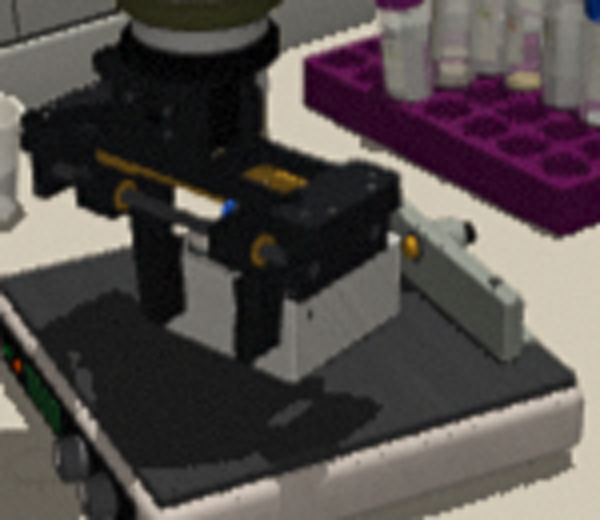

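```bash
cat >> h.py <<'E'
def rightface(c,ang):
    """fit block's right-side face (normal ~ world angle ang-90) seen by side cam; bright pixels only"""
    W=cloud(c); g=c['pixels'].min(-1)
    m=(W[...,2]>62)&(W[...,2]<98)&(W[...,0]>450)&(W[...,0]<600)&(W[...,1]>-220)&(W[...,1]<-20)&(g>75)
    p=W[m][:,:2]; a=np.deg2rad(ang); d=np.array([np.cos(a),np.sin(a)]); l=np.array([-d[1],d[0]])
    q=p@np.stack([d,l],1)
    lo=np.percentile(q[:,1],2)
    for _ in range(4):
        k=abs(q[:,1]-lo)<5; s=np.polyfit(q[k,0],q[k,1],1); lo=np.median(q[k,1])
    k=abs(q[:,1]-lo)<5
    f=ang+np.rad2deg(np.arctan(s[0])); x=np.percentile(q[k,0],[1,99])
    mid=x.mean(); pt=mid*d+np.polyval(s,mid)*l
    fr=np.deg2rad(f); cen=pt+45*np.array([-np.sin(fr),np.cos(fr)])
    print('rightface n',k.sum(),'yaw',round(f,1),'len',round(x[1]-x[0],1),'centre',cen.round(1),'plate',toplate(cen).round(1)); return cen,f
E
python3 - <<'E'
from h import *
c=bot.read_camera('side'); np.savez('s3.npz',**c); rightface(c,15.2)
E
```

```text
rightface n 429 yaw 14.6 len 87.2 centre [ 534.4 -100.8] plate [ 3.5 -0.2]
```

```bash
python3 - <<'E'
import numpy as np
def Rz(a): a=np.deg2rad(a); return np.array([[np.cos(a),-np.sin(a)],[np.sin(a),np.cos(a)]])
d=np.array([np.cos(np.deg2rad(15.2)),np.sin(np.deg2rad(15.2))]); l=np.array([-d[1],d[0]])
cor=54.5*d-36*l
for t in (4,8,12,16,20,23.95): print(t,np.round(cor+Rz(-t)@(-cor),4))
from h import *
print(np.degrees(YAW))
for n in('top','side'):
    c=dict(np.load(n+'0.npz')); W=cloud(c); P=toplate(W[...,:2]); p=c['pixels'].astype(int)
    m=(p[...,2]-p[...,0]>50)&(P[...,0]>70)&(P[...,0]<95)&(abs(P[...,1])<30)&(W[...,2]>60)&(W[...,2]<95)
    print(n,m.sum(),P[m].mean(0),W[m][:,2].mean())
E
```

```text
4 [1.5777 4.2773]
8 [3.45   8.4342]
12 [ 5.6076 12.4503]
16 [ 8.0402 16.3061]
20 [10.7358 19.9829]
23.95 [13.6429 23.4205]
-8.75
top 14 [81.99201306  1.21053451] 81.06412177635937
side 18 [81.88722651 -2.20301413] 82.88393307314992
```

Emit:
move_arm:
  plan: [0.0015,0.0039,0,0,0,-4,0.45,0.0033,0.0076,0,0,0,-8,0.45,0.0054,0.0112,0,0,0,-12,0.45,0.0078,0.0147,0,0,0,-16,0.45,0.0104,0.0179,0,0,0,-20,0.45,0.0133,0.0209,0,0,0,-24,0.45,0.0133,0.0209,0,0,0,-24,0.45]

```text
t: 4.92
position: [495.1, -94.3, 73.0]
tool_rot: [-179.9, -0.0, -8.7]
ft_force: [-0.9, 0.9, 0.3]
width: 0.551
```

```bash
python3 - <<'E'
from h import *
a=look('side','s4.png');crop('s4c.png',a,250,180,150,130)
s=bot.sense();print(s['position'],s['tool_rot'],s['ft_force'],toplate(s['position'][:2]))
rightface(a,-8.75)
E
```

```text
[495.07790067 -94.39918272  72.99744785] [-1.79953021e+02 -3.17150437e-02 -8.68775673e+00] [-2.01808815  0.51050096  0.07668509] [-36.35603564   0.07104084]
rightface n 596 yaw -7.0 len 88.7 centre [ 551.1 -100.3] plate [19.9  2.7]
```

View pics/s4c.png

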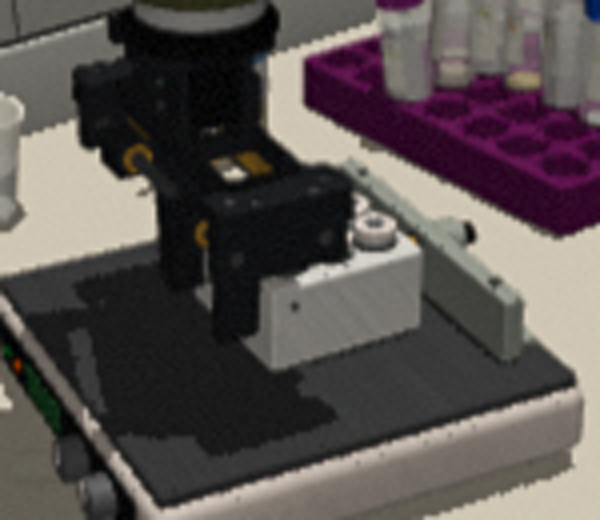

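Emit:
move_arm:
  plan: [0.0034,-0.0016,0,0,0,0,0.45,0.0068,-0.0033,0,0,0,0,0.45,0.0102,-0.0049,0,0,0,0,0.45,0.0136,-0.0065,0,0,0,0,0.45,0.017,-0.0082,0,0,0,0,0.45,0.017,-0.0082,0,0,0,0,0.45]

```text
t: 5.72
position: [512.6, -103.0, 73.1]
tool_rot: [-180.0, -0.1, -8.7]
ft_force: [-1.1, -0.2, -0.6]
width: 0.554
```

```bash
python3 - <<'E'
from h import *
a=look('side','s5.png');crop('s5c.png',a,250,180,150,130)
s=bot.sense();print(s['position'],s['tool_rot'],s['ft_force'],toplate(s['position'][:2]))
rightface(a,-8.75)
b=look('top','t5.png')
for r in rect(cloud(b),98,107,(470,640,-200,0))[:1]: print(r[0],toplate(r[1][0]).round(1),r[1][1],r[1][2]+8.75)
crop('t5c.png',b,240,180,160,140)
E
```

```text
[ 512.6083334  -102.98532914   73.20827588] [-1.79982458e+02 -1.17376656e-01 -8.69725676e+00] [-0.54864175 -0.72138316 -0.14380786] [-17.723477    -5.74838702]
rightface n 564 yaw -9.0 len 83.3 centre [ 564.8 -109.9] plate [34.9 -4.6]
18 [ 80.1 -37.7] (22.694869995117188, 4.299039363861084) 76.27645111083984
```

View pics/t5c.png

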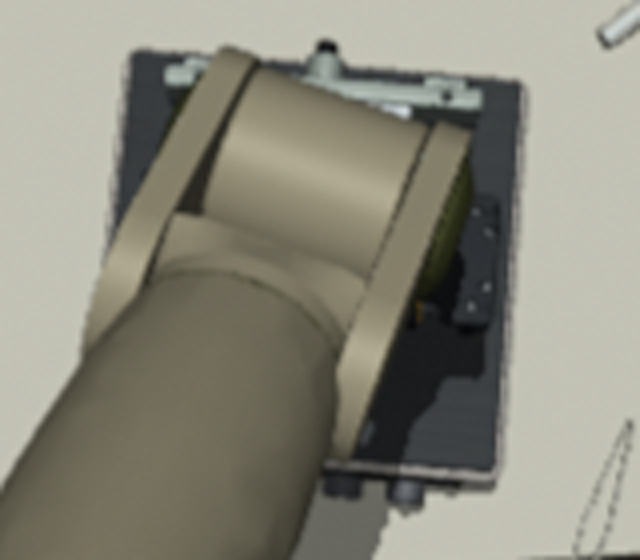

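Emit:
move_arm:
  plan: [-0.03,0.005,0,0,0,0,0.45,-0.03,0.005,0,0,0,0,0.45,-0.03,0.005,0.06,0,0,0,0.45,-0.03,0.03,0.11,0,0,0,0.45,-0.03,0.08,0.15,0,0,0,0.45,-0.03,0.13,0.15,0,0,0,0.45,-0.03,0.13,0.15,0,0,0,0.45]

```text
t: 6.7
position: [483.4, 29.4, 224.4]
tool_rot: [-180.0, -0.3, -8.5]
ft_force: [-0.0, -0.4, -0.5]
width: 0.549
```

```bash
cat >> h.py <<'E'
def full(tag):
    for n in('top','side'):
        c=look(n,n+tag+'.png'); np.savez(n+tag+'.npz',**c); W=cloud(c); P=toplate(W[...,:2]); p=c['pixels'].astype(int)
        for r in rect(W,98,107,(470,640,-200,0))[:1]: print(n,'block',r[0],toplate(r[1][0]).round(1),np.round(r[1][1],1),r[1][2]+8.75)
        m=(p[...,2]-p[...,0]>50)&(P[...,0]>70)&(P[...,0]<95)&(abs(P[...,1])<30)&(W[...,2]>60)&(W[...,2]<95)
        print(' button',m.sum(),P[m].mean(0))
        m=(W[...,2]>66)&(W[...,2]<88)&(abs(P[...,0]-86)<4); q=P[m]; print(' fence x',np.median(q[:,0]))
        crop(n+tag+'c.png',c,250,180,150,130)
        if n=='side': rightface(c,-8.75)
E
python3 -c "
from h import *
full('6')"
```

```text
top block 837 [37.6 -4.3] [89.8 90.7] 90.14413452148438
 button 0 [nan nan]
 fence x 86.03596702610126
side block 440 [37.3 -7.2] [90.5 91.2] 88.74589538574219
 button 0 [nan nan]
 fence x 86.11693858723143
rightface n 569 yaw -9.2 len 84.1 centre [ 565.1 -110. ] plate [35.2 -4.7]h.py:41: RuntimeWarning: Mean of empty slice.
  print(' button',m.sum(),P[m].mean(0))
  ret = um.true_divide(
```

View pics/top6c.png

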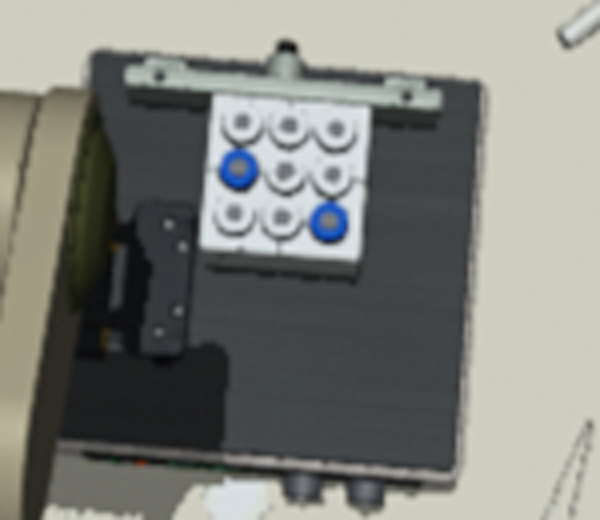

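View pics/side6c.png

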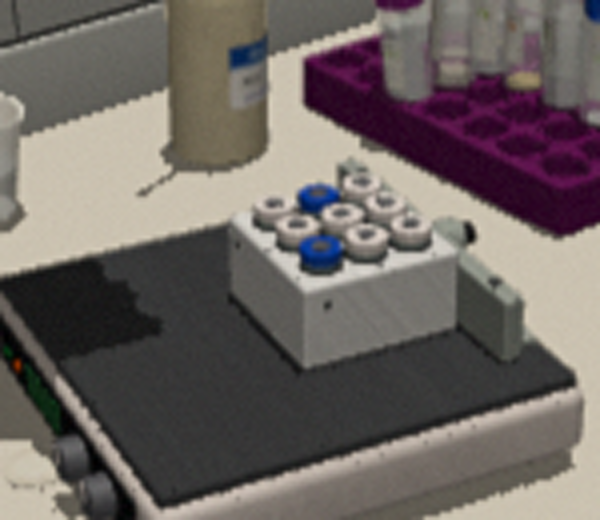

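Block is square to the fence, with about 3.7 mm of gap and sitting about 5 mm too far to the right. I'll nudge its right side.

Emit:
move_arm:
  plan: [0.01,-0.03,0,0,0,10,0.6,0.02,-0.06,0,0,0,20,0.6,0.03,-0.09,0,0,0,30,0.6,0.04,-0.12,0,0,0,40,0.6,0.05,-0.16,0,0,0,50,0.6,0.06,-0.2,0,0,0,60,0.6,0.07,-0.214,-0.03,0,0,70,0.6,0.07,-0.214,-0.07,0,0,80,0.6,0.07,-0.214,-0.1,0,0,90,0.6,0.07,-0.214,-0.11,0,0,90,0.6]

```text
t: 8.05
position: [552.5, -188.1, 111.7]
tool_rot: [-179.9, -0.2, 81.2]
ft_force: [0.4, 0.4, 0.7]
width: 0.403
```

```bash
python3 - <<'E'
from h import *
s=bot.sense();print(s['position'],s['tool_rot'],s['joint_pos'],s['ft_force'],toplate(s['position'][:2]))
a=look('side','s7.png');crop('s7c.png',a,250,150,200,150)
E
```

```text
[ 552.50669674 -188.14446699  111.74826708] [-179.85283512   -0.24257073   81.1522713 ] [-30.37321934  32.31917598  84.23530319   0.19152168  63.67155261
 -21.61108378] [0.36294873 0.37749825 0.6663959 ] [ 34.66522606 -83.84692701]
```

View pics/s7c.png

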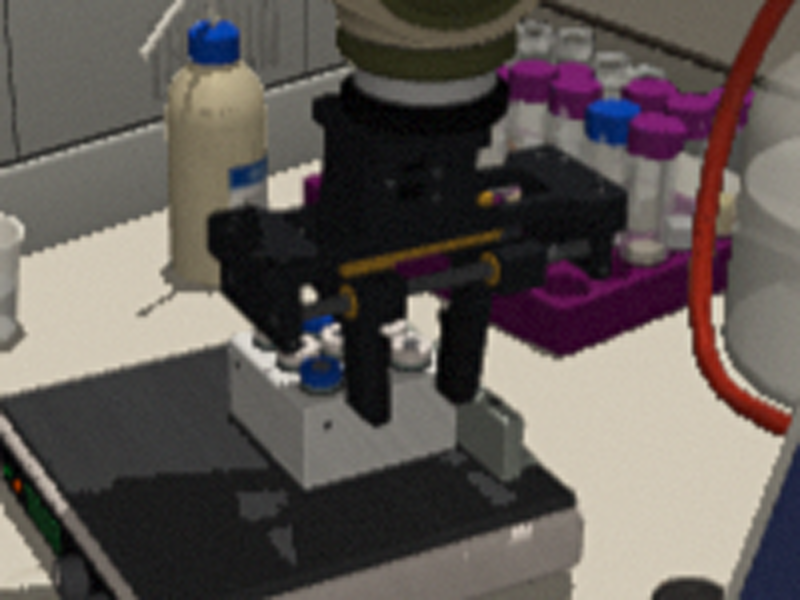

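Emit:
move_arm:
  plan: [0,0,-0.02,0,0,0,0.6,0,0,-0.039,0,0,0,0.6,0,0,-0.039,0,0,0,0.6,0.0015,0.01,-0.039,0,0,0,0.6,0.0027,0.0178,-0.039,0,0,0,0.6,0.003,0.0198,-0.039,0,0,0,0.6,0.003,0.0198,-0.039,0,0,0,0.6]

```text
t: 8.98
position: [555.7, -167.9, 73.0]
tool_rot: [-179.9, -0.2, 81.1]
ft_force: [-0.5, 0.1, -0.3]
width: 0.403
```

```bash
python3 - <<'E'
from h import *
s=bot.sense();print(s['position'],s['tool_rot'],s['ft_force'],toplate(s['position'][:2]))
a=look('side','s8.png');crop('s8c.png',a,250,180,150,130)
E
```

```text
[ 555.74642635 -167.92054162   72.99315741] [-179.88309349   -0.23233873   81.0685451 ] [-0.46085769  0.08910484 -0.27910392] [ 34.79071811 -63.36553893]
```

View pics/s8c.png

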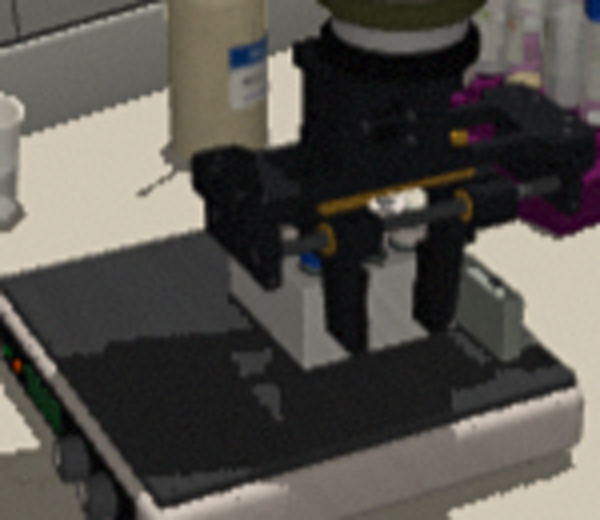

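Emit:
move_arm:
  plan: [0.0002,0.001,0,0,0,0,0.6,0.0003,0.002,0,0,0,0,0.6,0.0003,0.002,0,0,0,0,0.6]

```text
t: 9.4
position: [556.0, -166.1, 72.9]
tool_rot: [-179.9, -0.2, 81.1]
ft_force: [-0.6, -0.3, 0.6]
width: 0.401
```

Emit:
move_arm:
  plan: [0.0002,0.001,0,0,0,0,0.6,0.0003,0.002,0,0,0,0,0.6,0.0003,0.002,0,0,0,0,0.6]

```text
t: 9.78
position: [556.2, -164.4, 72.9]
tool_rot: [-179.9, -0.2, 81.0]
ft_force: [-0.7, -4.0, -0.2]
width: 0.398
```

Emit:
move_arm:
  plan: [0.0002,0.0012,0,0,0,0,0.6,0.0004,0.0024,0,0,0,0,0.6,0.0006,0.0036,0,0,0,0,0.6,0.0008,0.005,0,0,0,0,0.6,0.0008,0.005,0,0,0,0,0.6]

```text
t: 10.4
position: [557.1, -159.2, 72.9]
tool_rot: [-179.9, -0.2, 81.1]
ft_force: [0.4, -2.7, -0.4]
width: 0.401
```

```bash
python3 - <<'E'
from h import *
s=bot.sense();print(s['position'],s['ft_force'])
E
python3 -W ignore -c "
from h import *
full('9')"
```

```text
[ 557.07014104 -159.16977461   72.88116343] [ 0.3518549  -2.72251063 -0.43595464]
top block 12 [73.3 43.9] [ 5.1 15. ] 83.69348907470703
 button 0 [nan nan]
 fence x 86.24347591432132
side block 141 [ 46.4 -40.3] [35.5 56.7] 9.253497958183289
 button 0 [nan nan]
 fence x 86.16108810058537
rightface n 280 yaw -9.9 len 64.3 centre [ 556.3 -101.9] plate [25.3  1.9]
```

View pics/top9c.png

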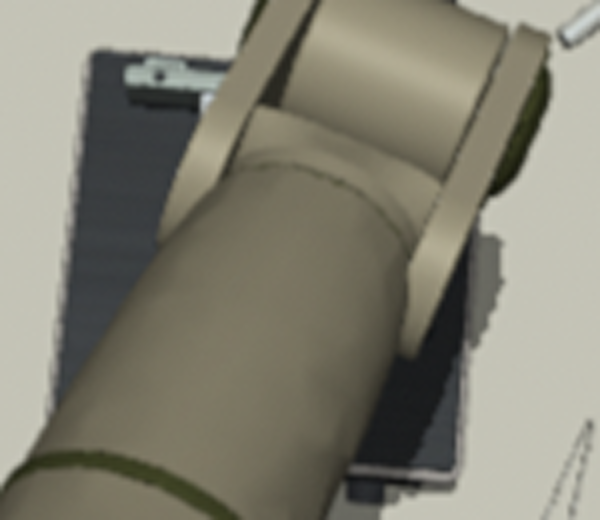

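Emit:
move_arm:
  plan: [-0.004,-0.025,0,0,0,0,0.45,-0.004,-0.025,0.03,0,0,0,0.45,-0.004,-0.025,0.09,0,0,-10,0.45,-0.01,-0.02,0.14,0,0,-20,0.45,-0.02,0.02,0.15,0,0,-30,0.45,-0.03,0.06,0.15,0,0,-40,0.45,-0.05,0.1,0.15,0,0,-50,0.45,-0.06,0.14,0.15,0,0,-60,0.45,-0.07,0.18,0.15,0,0,-70,0.45,-0.074,0.188,0.15,0,0,-80,0.45]

```text
t: 11.75
position: [482.3, 31.4, 223.1]
tool_rot: [-179.8, -0.2, 0.9]
ft_force: [0.7, -1.0, 0.3]
width: 0.547
```

```bash
python3 -W ignore -c "
from h import *
full('10')
s=bot.sense();print(s['position'],s['tool_rot'])"
```

```text
top block 836 [37.4  2.1] [89.7 90.2] 90.26309967041016
 button 0 [nan nan]
 fence x 86.2929780027422
side block 444 [37.4 -1.5] [92. 91.] 89.11224365234375
 button 0 [nan nan]
 fence x 86.18592584670844
rightface n 549 yaw -9.3 len 82.9 centre [ 565.7 -103.6] plate [34.8  1.7]
[482.62104985  30.17873198 223.02868068] [-179.82060175   -0.22992339    1.08199865]
```

View pics/top10c.png

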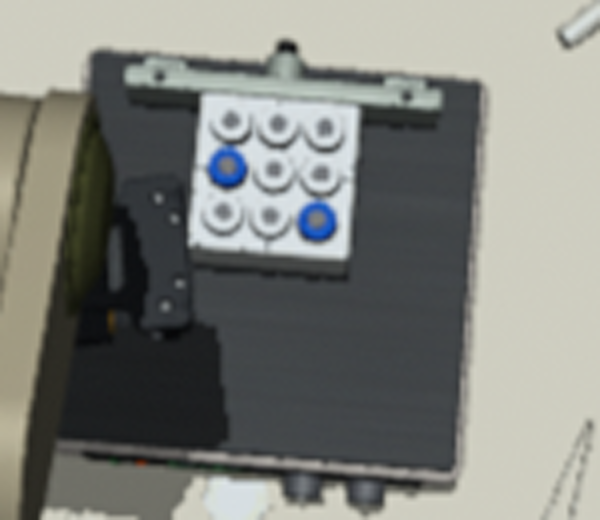

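Emit:
move_arm:
  plan: [-0.02,-0.05,0,0,0,-5,0.45,-0.02,-0.1,-0.03,0,0,-9.8,0.45,0,-0.124,-0.08,0,0,-9.8,0.45,0.007,-0.124,-0.12,0,0,-9.8,0.45,0.007,-0.124,-0.15,0,0,-9.8,0.45,0.007,-0.124,-0.15,0,0,-9.8,0.45]

```text
t: 12.6
position: [488.7, -93.8, 71.5]
tool_rot: [-179.7, -0.0, -8.6]
ft_force: [-0.3, 0.3, 1.2]
width: 0.553
```

```bash
python3 -W ignore -c "
from h import *
s=bot.sense();print(s['position'],s['tool_rot'],toplate(s['position'][:2]))"
```

```text
[488.70566812 -93.7851493   71.52031426] [-1.79736320e+02 -2.26804901e-03 -8.58379497e+00] [-42.74751388  -0.29143776]
```

Emit:
move_arm:
  plan: [0.01,-0.0015,0.001,0,0,0,0.45,0.02,-0.003,0.001,0,0,0,0.45,0.0247,-0.0038,0.001,0,0,0,0.45,0.0257,-0.004,0.001,0,0,0,0.45,0.0267,-0.0041,0.001,0,0,0,0.45,0.0277,-0.0043,0.001,0,0,0,0.45,0.0277,-0.0043,0.001,0,0,0,0.45]

```text
t: 13.48
position: [515.6, -97.8, 72.6]
tool_rot: [-179.7, 0.1, -8.6]
ft_force: [-6.1, 0.8, 4.4]
width: 0.552
```

Emit:
move_arm:
  plan: [0.001,-0.0002,0,0,0,0,0.45,0.002,-0.0003,0,0,0,0,0.45,0.002,-0.0003,0,0,0,0,0.45]

```text
t: 13.85
position: [516.4, -97.9, 72.6]
tool_rot: [-179.7, 0.3, -8.5]
ft_force: [-8.7, 0.8, 5.9]
width: 0.549
```

Emit:
move_arm:
  plan: [0.001,-0.0002,0,0,0,0,0.45,0.002,-0.0003,0,0,0,0,0.45,0.002,-0.0003,0,0,0,0,0.45]

```text
t: 14.22
position: [516.3, -97.8, 72.7]
tool_rot: [-179.7, 0.6, -8.5]
ft_force: [-14.0, 1.1, 9.0]
width: 0.545
```

```bash
python3 -W ignore -c "
from h import *
s=bot.sense();print(s['position'],s['tool_rot'],toplate(s['position'][:2]),s['ft_force'])
full('11')"
```

```text
[516.31332413 -97.80386608  72.66989571] [-179.6977435     0.60533791   -8.52827297] [-14.84982847  -0.06361263] [-14.03627896   1.08273929   8.95668164]
top block 2 [ 83.9 -38.4] [2.4 0. ] 108.22700500488281
 button 0 [nan nan]
 fence x 86.06675232250004
side block 285 [ 29.7 -35.3] [ 22.9 110.3] 91.30349731445312
 button 0 [nan nan]
 fence x 86.12654002394518
rightface n 522 yaw -9.0 len 78.8 centre [ 566.4 -103.4] plate [35.5  2. ]
```

View pics/side11c.png

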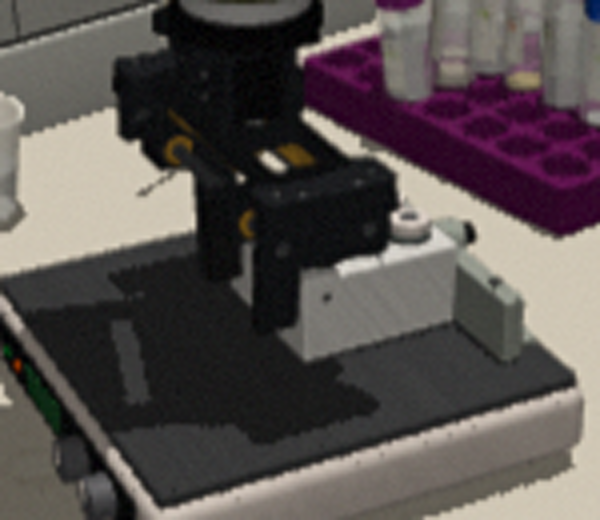

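Emit:
move_arm:
  plan: [0.001,-0.0002,0.0005,0,0,0,0.45,0.002,-0.0003,0.001,0,0,0,0.45,0.003,-0.0005,0.001,0,0,0,0.45,0.003,-0.0005,0.001,0,0,0,0.45]

```text
t: 14.82
position: [516.3, -97.5, 72.9]
tool_rot: [-179.6, 1.1, -8.5]
ft_force: [-17.1, 0.8, 5.8]
width: 0.549
```

Emit:
move_arm:
  plan: [-0.005,0.0008,0,0,0,0,0.45,-0.02,0.003,0,0,-1,0,0.45,-0.04,0.006,0,0,-1,0,0.45,-0.04,0.006,0.06,0,-1,0,0.45,-0.035,0.05,0.11,0,-1,0,0.45,-0.035,0.09,0.15,0,-1,0,0.45,-0.035,0.13,0.15,0,-1,0,0.45,-0.035,0.13,0.15,0,-1,0,0.45]

```text
t: 15.82
position: [481.3, 34.4, 223.4]
tool_rot: [-179.5, -0.0, -8.3]
ft_force: [-0.1, -1.4, 0.9]
width: 0.551
```

```bash
python3 -W ignore -c "
from h import *
full('12')
a=dict(np.load('side12.npz'));b=dict(np.load('top12.npz'))
crop('z12.png',b,285,185,90,70)
for n,c in(('side',a),('top',b)):
  W=cloud(c);P=toplate(W[...,:2]);m=(abs(W[...,2]-103)<4)&(abs(P[...,0]-40)<60)&(abs(P[...,1])<60); q=P[m]
  print(n,[ (lo,np.percentile(q[(q[:,1]>lo)&(q[:,1]<lo+20),0],[1,99]).round(1)) for lo in(-40,-20,0,20)])
s=bot.sense();print(s['position'],s['ft_force'])"
```

```text
top block 838 [40.6  2.6] [89.7 90.5] 90.0258560180664
 button 0 [nan nan]
 fence x 86.20905266041639
side block 437 [40.2 -0.5] [90.6 91. ] 89.86410522460938
 button 0 [nan nan]
 fence x 86.02518672242125
rightface n 535 yaw -9.2 len 78.7 centre [ 566.9 -103.4] plate [36.   2.1]
side [(-40, array([-3.7, 85.1])), (-20, array([-4.2, 62.4])), (0, array([-5.1, 83.9])), (20, array([-3.8, 84.3]))]
top [(-40, array([-3.6, 84.7])), (-20, array([-4.3, 84.4])), (0, array([-3.7, 85. ])), (20, array([-3.8, 84.6]))]
[481.31055136  32.32997151 222.74187371] [ 0.15585159 -0.56160951  0.09688081]
```

View pics/top12c.png

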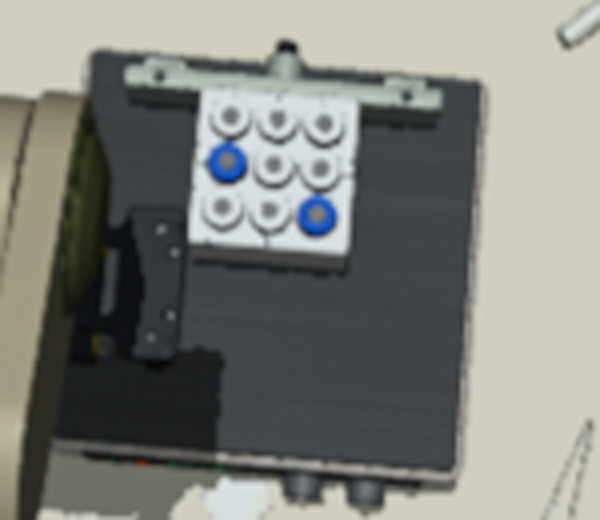

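View pics/side12c.png

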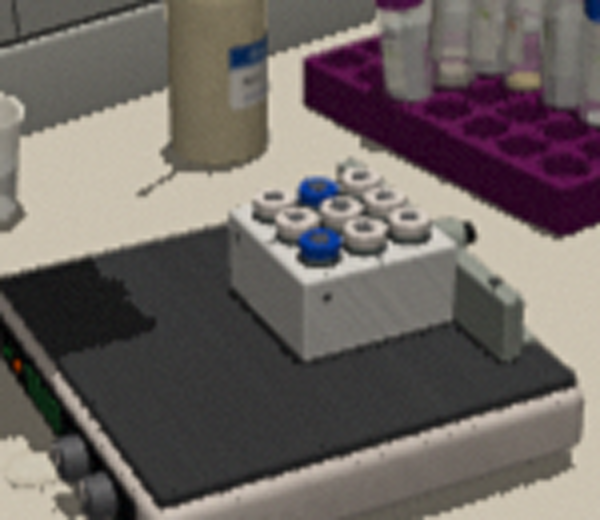

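```bash
python3 -W ignore -c "
from h import *
bot.read_camera('side')
for q in ('amber_bottle','buffer_bottle','wash_bottle','cup'): print(q,np.round(bot.place_of('side',q)[0]['xyz']))
print(bot.job_done())
crop('z.png',dict(np.load('side12.npz')),300,210,90,70)"
```

```text
amber_bottle [ 553. -376.    5.]
buffer_bottle [ 420. -368.    0.]
wash_bottle [669. 188.   2.]
cup [503. 198.   0.]
the job is handed in; nothing more can be done
None
```

The block lies flat against the back fence as far as force and cameras can show, and I handed the job in at about 16 s. I turned it about 44° clockwise with two part-open fingers flat on one side. I then nudged it about 6 mm left from its right side, pushed it onto the fence, and lifted the fingers clear.

**Last checks**
- **Against the fence:** in the final push the force rose to 17 N with no further movement. The block slid at roughly 3 to 9 N, so it was hard against the fence.
- **Square:** both cameras put it within about 0.2° of the fence.
- **Centred:** it is about 1.5 mm off the button's middle.
- **Bottles and cup:** all measured where they were at the start, within the measuring error.

**What did not agree or could not be checked**
- **Distance to the fence:** the cameras put the block about 0.6 to 1 mm short of full contact. That is within their error, and I trusted the force instead.
- **Sideways position:** the two cameras differ by about 3 mm, so I judged the centring against the button within each camera's own picture.
- **Button:** it is hidden behind the block, so I could not see directly that it is pressed in.

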